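File a notebook in the rack and latch the bookend up to the row

ROBOT

A 7-joint arm with a two-finger parallel gripper is mounted at the origin on the work surface. World frame = base frame: x ahead of the robot, y to its left, z up, the work surface at z = 0. Lengths are in m, angles in rad, forces in N, time in s.
With the tool pointing down it reaches from about 0.4 to 0.85 m from the base axis. Payload 4.5 kg.
Tool frame: the origin (TCP) lies at the very end of the fingers, on their centre line; the grasp point (between the pads) lies manip.grip_depth behind it (manip.grip_depth is the distance from the TCP to the grasp point, in m); z points along the fingers, y is the direction in which the jaws open and shut (so a half turn about z gives the same grasp; the last joint's range is limited). The gripper opens to 85 mm and grips with 20 to 120 N. Pads are 22 mm wide; open, the fingers measure 114 mm over their backs; the gripper's body (76 mm by 85 mm) begins 54 mm behind the grasp point. The pads swing forward as they close: fully open they stand 13 mm farther back than shut.
Start: joints at [-1.123, 0.689, -0.195, 1.565, 0.157, 0.902, -0.215], TCP at [0.251, 0.572, 0.231] pointing down, gripper open.
Joint ranges: [-3.01, 3.01], [-0.46, 2.08], [-1.47, 1.51], [0.13, 2.56], [-1, 4.14], [0.04, 2.09], [-2.66, 2.66]. Speed limits (rad/s): [2.57, 2.57, 3.14, 3.14, 3.14, 3.14, 3.14].

INTERFACE

Orientations are given as a unit quaternion [w, x, y, z].
In Python, from workcell import manip gives the robot as it stands.
- The arm moves only by the shell command python3 -m inch 'ROWS'. ROWS is JSON, a list of rows, each an object of numbers: "tx", "ty", "tz": the shift along the tool's x, y, z in mm; "turn": the turn about the tool's z in degrees; "grip": the closure in counts, from 0 (fully open) to 255 (shut). A call has 1 to 5 rows; each row shifts and turns the pose as measured when the row begins, along the tool's axes as they then stand; what a row does not reach is not made up. A row lasts 1/10 s, in which the tool goes at most 50 mm and 8.59 degrees, less where a joint would pass 70% of its speed; a pose out of reach is approached as far as the arm can. A call with a gripper value outside its range is refused whole. The fingers move at their own pace and stop on an object; the grip force is fixed at half the most. Time passes only in rows, so rows that do not move let the fingers close. It gives the time, the measured TCP pose, the force and the opening at its end, in the units of the state.
- manip.sense(): the state, without advancing time (a new reading comes with each control period).
- manip.camera(name): name is "scene" or "top" or "wrist"; returns a dict with "img" (420x560x3 uint8, red, green, blue), "camera_matrix" (3x3 intrinsics, pixels), "D" ([k1, k2, p1, p2, k3] as OpenCV has them; the pictures are not rectified), "rvec" (rotation vector, rad) and "tvec" (3), from world to camera coordinates, as OpenCV has them. Camera axes: x right, y down, z forward; pixel columns grow to the right and rows downward; lengths in m; the calibration is good to about 2 mm. A picture is of the moment at which its call begins. There is no depth.
- manip.close_job(): hands the job in, once; it reports no verdict.
The state is a dict: "time": time; "q": joint angles; "dq": joint speeds; "effort": joint torques, N m; "tool_pos": TCP position; "eef_rot": TCP orientation; "force": force on the tool from outside, world axes, zero at the start; "moment": the same for the moment, N m; "opening": finger opening in m.
Only numpy, scipy, OpenCV 4.12 (cv2) and the standard library are available. Lean on these libraries where they do the work, as an engineer would, in place of code of your own. Each camera call takes 0.05 s, during which the arm holds its last target.

TASK

Set the notebook that stands on the bench down in the book rack, without dropping it, upright and square beside the two that are already there. Then lift the bookend's sprung latch, slide the bookend along the rail up to the books so that no more than about one notch of slack is left in the row, and let the latch drop fully into a notch. All three notebooks must be left standing, and the kettle, the mug and the flat stack left where they are.

Things in the scene. Friction and masses are not known exactly. Their poses are not given: they have to be found in the camera images.
- rack: Fixed book rack: wooden board 170 (x) x 400 (y) x 18 mm, toothed aluminium rail standing along its +x side. Origin: centre of the underside; y runs along the rail towards the row; books stand on the board, thickness along y, spines to -x. Rail at x = 62 to 72 mm, notch floor 34 and tooth tops 46 mm above the origin; notches 14 mm long every 24 mm, teeth 10 mm.
- cheek_face (a point): Centre of the flat face (looking to the rack's -y) of the fixed wooden cheek that the row stands against: 118 mm wide, 120 mm high, point 60 mm above the board. Where the cheek is clamped along the rail varies. Axes as the rack's.
- bookend_face (a point): Centre of the face (looking to the rack's +y, at the books) of the dark steel sliding bookend: plate 116 mm wide (x), 105 high, 4 thick, point 52.5 mm above the board. Behind it (-y) a foot plate lies on the board and an aluminium saddle, 50 mm long (y), x = 50 to 81 mm, top 65 mm above the rack's origin, rides on the rail. Axes as the rack's.
- bookend (a joint): Slide of the bookend along the rail, m: 0 at the start, latched in the outermost notch; grows towards the books (rack +y), up to 0.19. Notches at 0, 0.024, 0.048, 0.072 and so on every 0.024, each with +/-0.002 of play. Drag about 1.5 N plus the friction of any book it pushes. Moves only while the latch is raised clear of the teeth.
- latch_grip (a point): Centre of the latch's cross grip: dark wooden bar 60 mm long along the rack's x, 14 thick (y), 18 high (z), on a 10 mm stem above the saddle. With the latch down it is 99 mm above the rack's origin, 34 mm over the saddle's top; always at rack x = 67 mm (on the rail's line) and 75 mm behind (-y of) the bookend's face. Axes as the rack's.
- latch (a joint): Lift of the latch, m: 0 fully down with its tongue in a notch, up to its stop at 0.020. The tongue (10 mm long along y) clears the teeth above about 0.012; on top of a tooth it rests at about 0.011. A spring pushes it down with 4.5 N at 0, 7.5 N at 0.020 (plus 0.8 N of weight), so that it snaps down when let go.
- notebook_center (a point): Centre (74 mm above its underside) of the notebook to be filed: closed, rigid, leather-bound, 105 (x, depth) x 30 (y, thickness) x 148 mm (z, height), about 0.32 kg, standing upright alone on the bench to the right of the rack (-y), spine to its -x.
- book_thick_center (a point): Centre of the thick leather notebook in the row, next to the cheek: 105 x 36 (y, thickness) x 150 mm high.
- book_thin_center (a point): Centre of the thin leather notebook in the row, next to the thick one and outermost: 105 x 26 (y, thickness) x 144 mm high. Between its outer (-y) face and the bookend's face 100 to 150 mm are free at the start.
- mug: Blue ceramic mug with a handle, 76 mm across, 88 mm high, on the bench to the left; origin under its centre. Bystander.
- kettle: Steel kettle with a black handle, 156 mm across the base, 200 mm high, at the back left; origin under its centre. Bystander.
- flat_stack: Two leather notebooks lying flat, about 125 x 175 x 58 mm high in all, at the back right; origin under its centre. Bystander.
Mind the look-alikes: they are no part of the job. What is shaped like the part that bears notebook_center but orange is not meant.

How it is judged:
On the way, in this order (a step that is already met when the one before it is completed fails the run):
1. the notebook stands by itself, upright and square, on the rack's board between the row and the bookend (x of notebook_center in the frame of rack between -0.035 and 0.035 m and z of notebook_center in the frame of rack between 0.086 and 0.098 m and y of notebook_center in the frame of book_thin_center below -0.024 m and y of notebook_center in the frame of bookend_face above 0.011 m and angle between notebook_center's own z axis and vertical below 0.15 rad and angle between the y axis of notebook_center and the y axis of rack, either way round below 0.25 rad and linear speed of notebook below 0.03 m/s and contact force between the fingers and notebook below 0.1 N), for 0.2 s.
2. the bookend is up to the row and its latch is down in a notch (value of joint latch below 0.003 m and y of bookend_face in the frame of cheek_face above -0.124 m), for 0.2 s.
At the end, for the whole second after the job is handed in: Latch down within 3 mm, in a notch; bookend face within 124 mm of the cheek face (92 mm of books, 32 mm slack); the notebook on the board between thin notebook and bookend, square within 0.25 rad, within 35 mm of the board's middle; all three upright within 0.15 rad; all released, at rest (all of step 1 and all of step 2 and angle between each of book_thick_center, book_thin_center's own z axis and vertical below 0.15 rad and z of book_thick_center in the frame of rack above 0.085 m and z of book_thin_center in the frame of rack above 0.082 m and velocity of joint bookend between -0.005 and 0.005 m/s); the robot touches nothing.
It fails at once if the notebook is dropped from more than about 25 mm (let go and moving faster than 0.7 m/s) (linear speed of notebook above 0.7 m/s and contact force between the fingers and notebook below 0.1 N).
It fails at once if the mug, the kettle or the flat stack is moved by more than 25 mm (distance of any of mug, kettle, flat_stack from where it was at the start of the episode above 0.025 m).
It fails at once if a notebook falls over (angle between any of notebook_center, book_thick_center, book_thin_center's own z axis and vertical above 0.9 rad).
It also fails if it takes over 56 s, if anything falls off the work surface, if the arm or the gripper's body presses on something with over 40 N, if the wrist force passes 120 N, or if a joint passes its speed limit or range.

## Working session

There is one attempt and no reset: what is moved stays moved. The work goes in short steps, Python scripts to look and compute and a shell command to move; the robot and the scene stay as the last step left them, time stands still between calls to the robot, and variables do not carry over. Pictures are saved under pics/ and viewed, and the job is handed in when it is done.

```bash
ls; mkdir -p pics; python3 - <<'E'
from workcell import manip
import cv2
s=manip.sense();print(s, manip.grip_depth)
for n in ("scene","top","wrist"):
    c=manip.camera(n);cv2.imwrite(f"pics/{n}0.png",c["img"][:,:,::-1])
    print(n,c["camera_matrix"].tolist(),c["D"],c["rvec"],c["tvec"])
E
```

```text
pics
{'time': 0.0, 'q': array([-1.12320513,  0.68998287, -0.19452892,  1.56635707,  0.15726162,
        0.90246688, -0.21512796]), 'dq': array([-0.00090509,  0.00096525, -0.00050732, -0.00065416,  0.00122018,
        0.00014828, -0.00137429]), 'effort': array([-8.93894994e-04, -5.39596510e+01, -1.26700625e+00, -1.58543265e+01,
        9.04436165e-03,  9.38025245e-03,  8.01697610e-06]), 'tool_pos': array([0.25107031, 0.57164677, 0.23048162]), 'eef_rot': array([-1.43406042e-04,  2.05400217e-01,  9.78677637e-01, -9.01865899e-04]), 'force': array([-0.39240628,  0.1688616 , -0.52644933]), 'moment': array([ 0.04676921,  0.10022505, -0.01083551]), 'opening': 0.08557803449451198} 0.0187
scene [[486.4426719178212, 0.0, 281.20221957273816], [0.0, 486.4426719178212, 202.06253440540152], [0.0, 0.0, 1.0]] [-0.10502536  0.          0.          0.          0.        ] [ 1.96086397  1.88538387 -0.48478048] [-0.03603852 -0.4543367   1.91524275]
top [[414.41539835192845, 0.0, 278.46051187181695], [0.0, 414.41539835192845, 206.49610103225046], [0.0, 0.0, 1.0]] [-0.0633617  0.         0.         0.         0.       ] [ 2.19130373 -2.20296163  0.06424879] [0.01362717 0.56260583 1.40292951]
wrist [[297.42718157067134, 0.0, 282.16964586056355], [0.0, 297.42718157067134, 208.2433329824059], [0.0, 0.0, 1.0]] [-0.01282725  0.          0.          0.          0.        ] [-2.38800352 -1.55944764 -0.25764431] [-0.62371613 -0.04117342  0.38155121]
```

View pics/scene0.png

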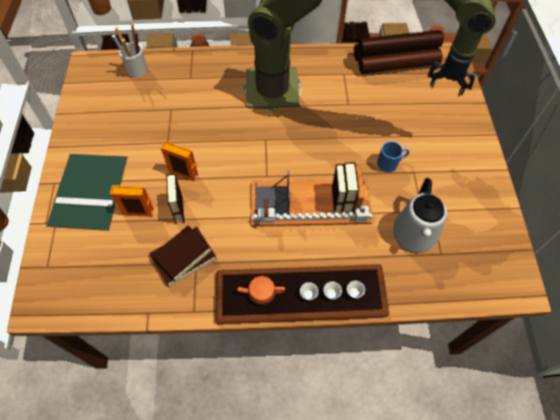

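View pics/top0.png

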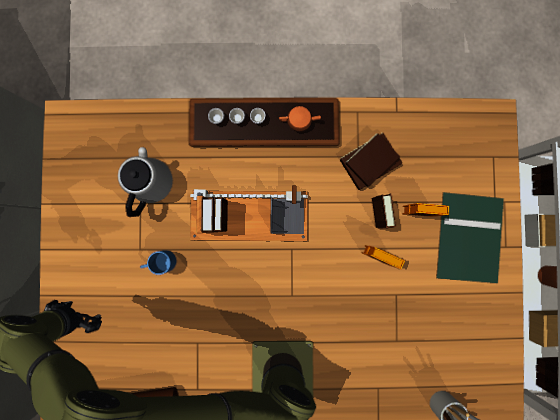

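View pics/wrist0.png

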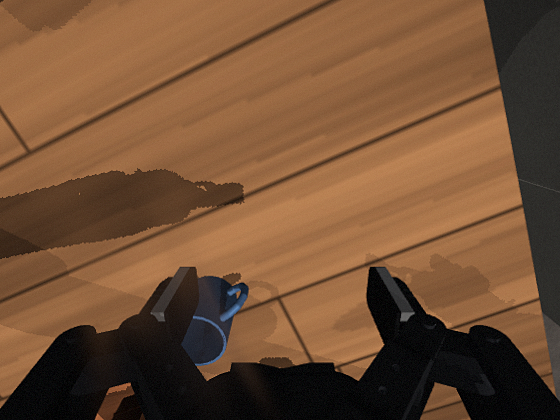

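```bash
python3 - <<'E'
import cv2
t=cv2.imread("pics/top0.png");s=cv2.imread("pics/scene0.png")
cv2.imwrite("pics/t1.png",cv2.resize(t[180:250,180:320],None,fx=5.6,fy=5.6,interpolation=cv2.INTER_CUBIC))
cv2.imwrite("pics/t2.png",cv2.resize(t[180:280,350:460],None,fx=6,fy=6,interpolation=cv2.INTER_CUBIC))
cv2.imwrite("pics/s1.png",cv2.resize(s[155:235,240:385],None,fx=5.5,fy=5.5,interpolation=cv2.INTER_CUBIC))
cv2.imwrite("pics/s2.png",cv2.resize(s[135:235,100:220],None,fx=6,fy=6,interpolation=cv2.INTER_CUBIC))
E
```

```text
(no output)
```

View pics/t1.png

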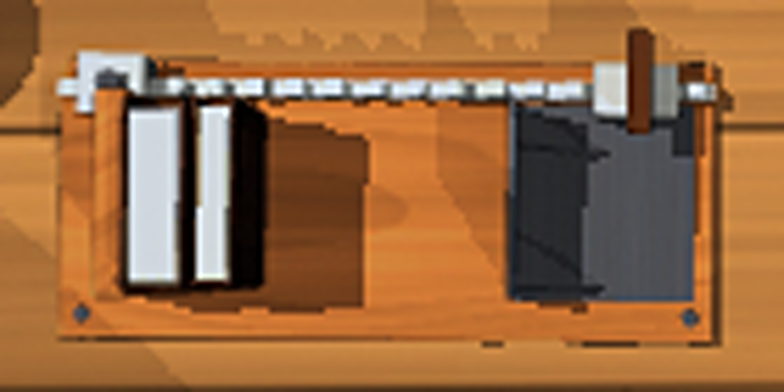

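View pics/t2.png

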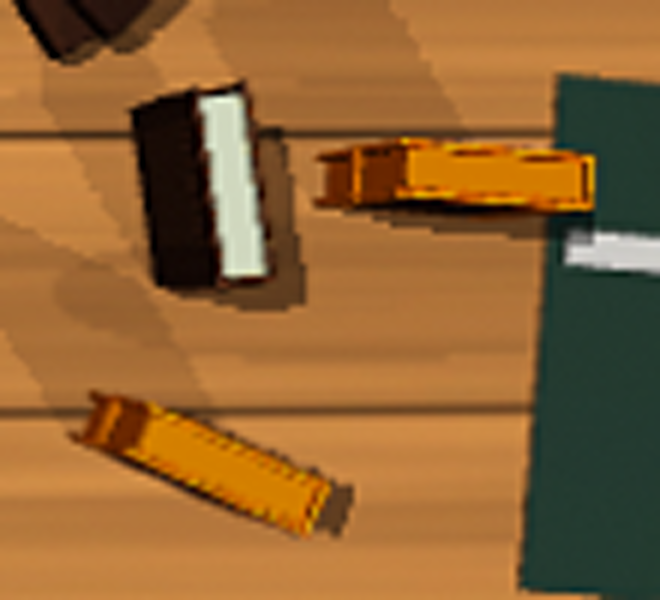

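View pics/s1.png

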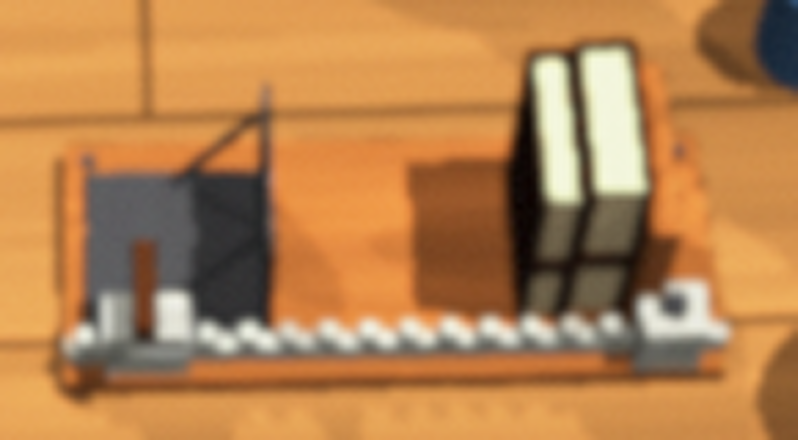

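View pics/s2.png

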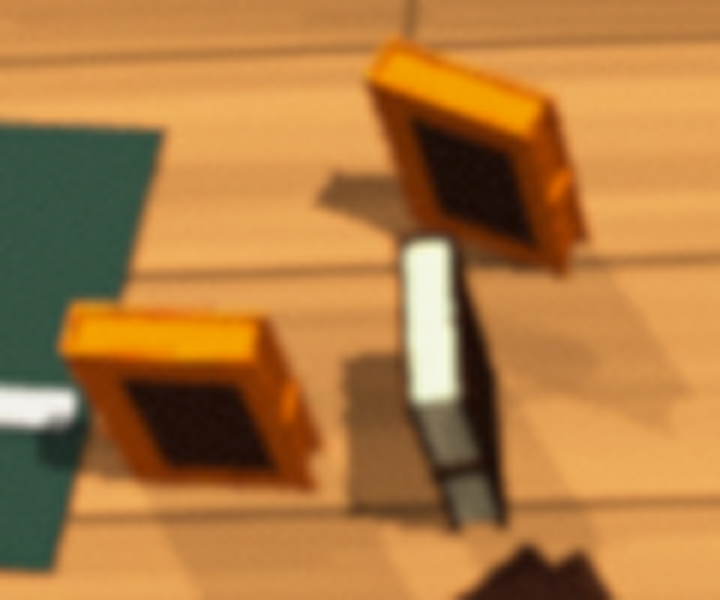

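The top view (with +x up and +y left) shows the rack at about (190–308, 191–241). Its two books are at about (212, 215), the bookend plate is at about u=272, and the latch bar is at about (294, 194). The target dark notebook is at about (385, 211), with an orange look-alike on its right at (425, 210) and another below it. The scene view agrees.

```bash
cat > h.py <<'E'
import numpy as np,cv2
from scipy.spatial.transform import Rotation as R
def ray(c,uv):
    p=cv2.undistortPoints(np.array(uv,float).reshape(-1,1,2),c["camera_matrix"],c["D"]).reshape(-1,2)
    M=cv2.Rodrigues(np.array(c["rvec"],float))[0]
    d=np.c_[p,np.ones(len(p))]@M
    return -M.T@np.array(c["tvec"],float).reshape(3),d
def plane(c,uv,z):
    o,d=ray(c,uv); return o+d*((z-o[2])/d[:,2])[:,None]
def tri(c1,a,c2,b):
    o1,d1=ray(c1,a);o2,d2=ray(c2,b);out=[]
    for x,y in zip(d1,d2):
        s=np.linalg.lstsq(np.c_[x,-y],o2-o1,rcond=None)[0]
        p,q=o1+s[0]*x,o2+s[1]*y; out.append(np.r_[(p+q)/2,np.linalg.norm(p-q)])
    return np.array(out)
def px(p,c): return cv2.projectPoints(np.array(p,float).reshape(-1,3),np.array(c["rvec"],float),np.array(c["tvec"],float),c["camera_matrix"],c["D"])[0].reshape(-1,2)
E
python3 - <<'E'
from h import *
from workcell import manip
np.set_printoptions(precision=4,suppress=True)
c=manip.camera("top");s=manip.camera("scene")
f=lambda l,k,o:np.array(l,float)/k+np.array(o)-0.5+0.5/k
T1=lambda l:f(l,5.6,(180,180));T2=lambda l:f(l,6,(350,180));S1=lambda l:f(l,5.5,(240,155));S2=lambda l:f(l,6,(100,135))
print("board corners TL,TR,BR,BL\n",plane(c,T1([[58,65],[716,66],[716,341],[58,338]]),.018))
print("board scene (TL,TR near robot, BL?)\n",plane(s,S1([[65,150],[715,376],[62,388]]),.018))
print("latch bar ends top",plane(c,T1([[641,30],[641,131]]),.108))
print("saddle top y edges",plane(c,T1([[595,92],[680,92]]),.065))
print("bookend top edge y",plane(c,T1([[512,103],[512,298]]),.123))
print("cheek top edges",plane(c,T1([[96,90],[96,298],[124,90]]),.138))
print("thick pages",plane(c,T1([[127,108],[180,108],[180,284],[127,284]]),.166))
print("thin pages",plane(c,T1([[197,105],[230,105],[230,282],[197,282]]),.16))
# target mask
for nm,cc,(x0,x1,y0,y1),z in(("top",c,(370,402,190,232),.146),("scene",s,(160,190,170,210),.146)):
    im=cc["img"][y0:y1,x0:x1].astype(int)
    m=((im.min(2)>140)&(im.max(2)-im.min(2)<70)).astype(np.uint8)
    k=max(cv2.findContours(m,cv2.RETR_EXTERNAL,cv2.CHAIN_APPROX_NONE)[0],key=cv2.contourArea)
    b=cv2.boxPoints(cv2.minAreaRect(k))+[x0,y0];print(nm,b.tolist());P=plane(cc,b,z);print(P,P.mean(0))
# full top corners target, covers
P=plane(c,T2([[195,92],[245,83],[272,278],[222,287]]),.148);print("cover",P,P.mean(0))
o=plane(c,T2([[318,155],[318,205]]),0);print("orange near",o)
for n,cc in(("top",c),("scene",s)):
    pass
E
```

```text
board corners TL,TR,BR,BL
 [[ 0.6166  0.3137  0.018 ]
 [ 0.6138 -0.0888  0.018 ]
 [ 0.4462 -0.0873  0.018 ]
 [ 0.45    0.3128  0.018 ]]
board scene (TL,TR near robot, BL?)
 [[ 0.4497 -0.086   0.018 ]
 [ 0.623   0.3019  0.018 ]
 [ 0.6166 -0.0898  0.018 ]]
latch bar ends top [[ 0.6267 -0.0392  0.108 ]
 [ 0.5687 -0.0388  0.108 ]]
saddle top y edges [[ 0.5946 -0.0137  0.065 ]
 [ 0.5943 -0.0639  0.065 ]]
bookend top edge y [[0.584  0.0346 0.123 ]
 [0.4741 0.0351 0.123 ]]
cheek top edges [[0.5914 0.2672 0.138 ]
 [0.4753 0.2666 0.138 ]
 [0.5914 0.2515 0.138 ]]
thick pages [[0.5792 0.2447 0.166 ]
 [0.5791 0.2157 0.166 ]
 [0.483  0.2154 0.166 ]
 [0.4831 0.2443 0.166 ]]
thin pages [[0.5811 0.2072 0.16  ]
 [0.581  0.1891 0.16  ]
 [0.4839 0.1889 0.16  ]
 [0.484  0.207  0.16  ]]
top [[382.8799982070923, 196.16000175476074], [389.3199977874756, 195.23999977111816], [393.560001373291, 224.9199981689453], [387.1200008392334, 225.84000396728516]]
[[ 0.5864 -0.3152  0.146 ]
 [ 0.5892 -0.3356  0.146 ]
 [ 0.4963 -0.3471  0.146 ]
 [ 0.4936 -0.3268  0.146 ]] [ 0.5414 -0.3312  0.146 ]
scene [[168.0, 201.0], [168.0, 175.0], [175.0, 175.0], [175.0, 201.0]]
[[ 0.5896 -0.3392  0.146 ]
 [ 0.4943 -0.3462  0.146 ]
 [ 0.4952 -0.3238  0.146 ]
 [ 0.5904 -0.3175  0.146 ]] [ 0.5424 -0.3316  0.146 ]
cover [[ 0.5901 -0.3122  0.148 ]
 [ 0.5947 -0.3386  0.148 ]
 [ 0.4932 -0.3508  0.148 ]
 [ 0.4887 -0.3245  0.148 ]] [ 0.5417 -0.3315  0.148 ]
orange near [[ 0.565  -0.4218  0.    ]
 [ 0.536  -0.4212  0.    ]]
```

```bash
python3 -m inch '[{"tz":-14,"tx":-37,"ty":-28},{"tz":-14,"tx":-37,"ty":-28},{"tz":-14,"tx":-37,"ty":-28},{"tz":-14,"tx":-37,"ty":-28},{"tz":-14,"tx":-37,"ty":-28}]'; python3 -m inch '[{"tx":-37,"ty":-28},{"tx":-37,"ty":-28},{"tx":-37,"ty":-28},{"tx":-37,"ty":-28},{"tx":-37,"ty":-28}]'
```

```text
invalid input at $[0]: expected keys tx, ty, tz, turn, grip
invalid input at $[0]: expected keys tx, ty, tz, turn, grip
```

```bash
python3 -m inch '[{"tz":-14,"tx":-37,"ty":-28,"turn":0,"grip":0},{"tz":-14,"tx":-37,"ty":-28,"turn":0,"grip":0},{"tz":-14,"tx":-37,"ty":-28,"turn":0,"grip":0},{"tz":-14,"tx":-37,"ty":-28,"turn":0,"grip":0},{"tz":-14,"tx":-37,"ty":-28,"turn":0,"grip":0}]'; python3 -m inch '[{"tz":0,"tx":-37,"ty":-28,"turn":0,"grip":0},{"tz":0,"tx":-37,"ty":-28,"turn":0,"grip":0},{"tz":0,"tx":-37,"ty":-28,"turn":0,"grip":0},{"tz":0,"tx":-37,"ty":-28,"turn":0,"grip":0},{"tz":0,"tx":-37,"ty":-28,"turn":0,"grip":0}]'
```

```text
time: 0.75
tool_pos: [0.3616, 0.3701, 0.299]
eef_rot: [-0.003, 0.198, 0.98, -0.0]
force: [1.9, 0.0, 0.7]
opening: 0.0857
time: 1.25
tool_pos: [0.4826, 0.1615, 0.3011]
eef_rot: [-0.001, 0.197, 0.98, 0.002]
force: [0.4, 0.7, -0.8]
opening: 0.0856
```

```bash
python3 -m inch '[{"tz":0,"tx":-22,"ty":-39,"turn":0,"grip":0},{"tz":0,"tx":-22,"ty":-39,"turn":0,"grip":0},{"tz":0,"tx":-22,"ty":-39,"turn":0,"grip":0},{"tz":0,"tx":-22,"ty":-39,"turn":0,"grip":0},{"tz":0,"tx":-22,"ty":-39,"turn":0,"grip":0}]'; python3 -m inch '[{"tz":0,"tx":-22,"ty":-39,"turn":0,"grip":0},{"tz":0,"tx":-22,"ty":-39,"turn":0,"grip":0},{"tz":0,"tx":-22,"ty":-39,"turn":0,"grip":0},{"tz":0,"tx":-22,"ty":-39,"turn":0,"grip":0},{"tz":0,"tx":0,"ty":0,"turn":8.5,"grip":0}]';python3 -m inch '[{"tz":0,"tx":0,"ty":0,"turn":8.5,"grip":0},{"tz":0,"tx":0,"ty":0,"turn":8.5,"grip":0},{"tz":0,"tx":0,"ty":0,"turn":8.5,"grip":0},{"tz":0,"tx":0,"ty":0,"turn":8.5,"grip":0},{"tz":0,"tx":0,"ty":0,"turn":8.5,"grip":0}]';python3 -c "
from workcell import manip;print(manip.sense()['q'])"
```

```text
time: 1.75
tool_pos: [0.5114, -0.0702, 0.3001]
eef_rot: [0.001, 0.198, 0.98, 0.003]
force: [0.8, -0.0, -0.2]
opening: 0.0857
time: 2.25
tool_pos: [0.5297, -0.2653, 0.2988]
eef_rot: [0.001, 0.277, 0.961, 0.001]
force: [-1.1, -0.4, -0.2]
opening: 0.0854
time: 2.75
tool_pos: [0.5281, -0.2688, 0.2975]
eef_rot: [-0.0, 0.606, 0.795, 0.001]
force: [-0.3, -0.0, 0.7]
opening: 0.0854
[ 0.35812536  0.56992525  0.06194076  1.58980945 -0.0426564   0.98285527
  0.70222568]
```

```bash
R='{"tz":0,"tx":0,"ty":0,"turn":8.5,"grip":0}'; true; python3 -m inch '[{"tz":0,"tx":0,"ty":0,"turn":8.5,"grip":0},{"tz":0,"tx":0,"ty":0,"turn":8.5,"grip":0},{"tz":0,"tx":0,"ty":0,"turn":8.5,"grip":0},{"tz":0,"tx":0,"ty":0,"turn":8.5,"grip":0},{"tz":0,"tx":0,"ty":0,"turn":8.5,"grip":0}]';python3 -m inch '[{"tz":0,"tx":0,"ty":0,"turn":8.5,"grip":0},{"tz":0,"tx":0,"ty":0,"turn":8.5,"grip":0},{"tz":0,"tx":0,"ty":0,"turn":8.5,"grip":0},{"tz":0,"tx":0,"ty":0,"turn":8.5,"grip":0},{"tz":0,"tx":0,"ty":0,"turn":8.5,"grip":0}]';python3 -m inch '[{"tz":0,"tx":0,"ty":0,"turn":8.5,"grip":0},{"tz":0,"tx":0,"ty":50,"turn":5,"grip":0},{"tz":0,"tx":0,"ty":0,"turn":0,"grip":0}]'
python3 - <<'E'
from h import *
from workcell import manip
w=manip.camera("wrist");cv2.imwrite("pics/w1.png",w["img"][:,:,::-1])
s=manip.sense();Q=s["eef_rot"];M=R.from_quat([*Q[1:],Q[0]]).as_matrix()
print(s["tool_pos"],M.round(3).tolist(),s["q"].round(2))
print(px([.542,-.331,.148],w))
E
```

```text
time: 3.25
tool_pos: [0.5276, -0.268, 0.2969]
eef_rot: [-0.001, 0.855, 0.518, 0.001]
force: [-0.4, 0.5, -0.0]
opening: 0.0852
time: 3.75
tool_pos: [0.5275, -0.2666, 0.2963]
eef_rot: [-0.003, 0.986, 0.169, -0.0]
force: [-0.7, 0.4, -0.4]
opening: 0.0856
time: 4.05
tool_pos: [0.5372, -0.3139, 0.2949]
eef_rot: [-0.004, 0.999, 0.05, -0.001]
force: [-1.8, 0.2, -0.1]
opening: 0.0854
[ 0.5382301  -0.30878696  0.29426851] [[0.994, 0.105, -0.004], [0.105, -0.994, 0.014], [-0.002, -0.014, -1.0]] [ 0.16  0.68  0.56  1.51 -0.4   1.08 -0.65]
[[301.0383719 189.5823438]]
```

View pics/w1.png

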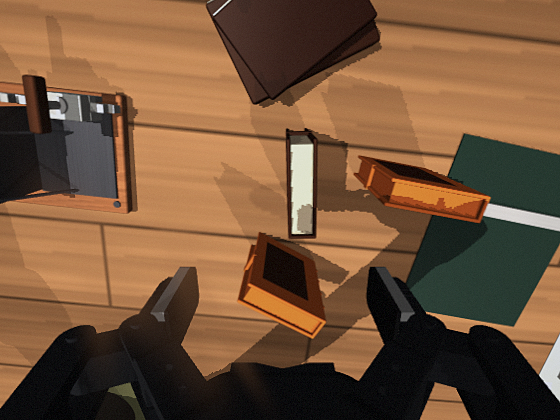

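```bash
python3 - <<'E'
from h import *
from workcell import manip
w=manip.camera("wrist")
c=plane(w,[[287,130],[316,131],[316.5,237.5],[287.5,237]],.148);print(c.round(4).tolist(),c.mean(0));v=c[0]+c[1]-c[2]-c[3]
print("yaw",np.degrees(np.arctan2(v[1],v[0])),np.linalg.norm(v)/2,np.linalg.norm(c[0]-c[1]))
s=manip.sense();Q=s["eef_rot"];M=R.from_quat([*Q[1:],Q[0]]).as_matrix()
print(s["tool_pos"],M.round(3).tolist()); 
for t in ([.542,-.331],c.mean(0)[:2]): print((M.T@(np.r_[t,.3]-s["tool_pos"])*1000).round(1))
E
```

```text
[[0.5994, -0.3045, 0.148], [0.6014, -0.3318, 0.148], [0.4929, -0.3477, 0.148], [0.4901, -0.3171, 0.148]] [ 0.54595025 -0.3252755   0.148     ]
yaw 7.4669184007140705 0.1098289947125005 0.027298646207709675
[ 0.53865222 -0.30694384  0.29413893] [[0.994, 0.107, -0.003], [0.107, -0.994, 0.015], [-0.002, -0.016, -1.0]]
[ 0.7 24.2 -6.2]
[ 5.3 18.9 -6.2]
```

```bash
python3 -m inch '[{"tz":0,"tx":3,"ty":21,"turn":-1.2,"grip":0},{"tz":30,"tx":0,"ty":0,"turn":0,"grip":0},{"tz":30,"tx":0,"ty":0,"turn":0,"grip":0},{"tz":20,"tx":0,"ty":0,"turn":0,"grip":0},{"tz":0,"tx":0,"ty":0,"turn":0,"grip":0}]'
cat > look.py <<'E'
from h import *
from workcell import manip
import sys
np.set_printoptions(precision=4,suppress=True)
for n in sys.argv[2:]:
    w=manip.camera(n);cv2.imwrite(f"pics/{n}_{sys.argv[1]}.png",w["img"][:,:,::-1])
s=manip.sense();Q=s["eef_rot"];M=R.from_quat([*Q[1:],Q[0]]).as_matrix()
print(s["time"],s["tool_pos"],M.round(3).tolist(),s["force"],s["opening"],s["q"])
E
python3 look.py 2 wrist
```

```text
time: 4.65
tool_pos: [0.5459, -0.3223, 0.2121]
eef_rot: [-0.009, 0.998, 0.069, 0.001]
force: [0.0, 0.5, -0.7]
opening: 0.0853
4.7 [ 0.5466 -0.323   0.2137] [[0.99, 0.137, 0.002], [0.137, -0.99, 0.017], [0.005, -0.017, -1.0]] [-0.2809  0.8759  0.5705] 0.08550002073001356 [ 0.2128  0.7748  0.4934  1.5662 -0.4489  0.9227 -0.5675]
```

View pics/wrist_2.png

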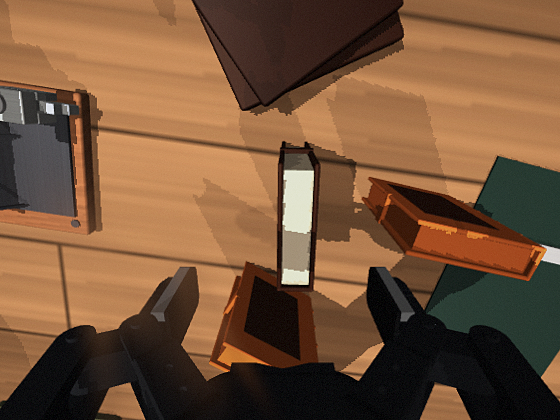

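```bash
python3 - <<'E'
from h import *
from workcell import manip
w=manip.camera("wrist")
c=plane(w,[[278.5,146],[319,147],[313.5,291],[278.5,290]],.148);print(c.round(4).tolist(),c.mean(0))
s=manip.sense();Q=s["eef_rot"];M=R.from_quat([*Q[1:],Q[0]]).as_matrix()
print(s["tool_pos"],s["dq"]); 
for t in ([.542,-.331],c.mean(0)[:2]): print((M.T@(np.r_[t,.1]-s["tool_pos"])*1000).round(1))
E
```

```text
[[0.6023, -0.3111, 0.148], [0.6055, -0.3389, 0.148], [0.491, -0.3549, 0.148], [0.4877, -0.3266, 0.148]] [ 0.54661697 -0.33288271  0.148     ]
[ 0.54726369 -0.32405584  0.21506413] [ 0.00235114 -0.02207999  0.02200495 -0.03021263  0.00234273 -0.00023091
 -0.00284696]
[ -6.9   7.8 114.9]
[ -2.6  10.3 114.9]
```

```bash
python3 -m inch '[{"tz":15,"tx":-3,"ty":9,"turn":0,"grip":0},{"tz":30,"tx":0,"ty":0,"turn":0,"grip":0},{"tz":30,"tx":0,"ty":0,"turn":0,"grip":0},{"tz":25,"tx":0,"ty":0,"turn":0,"grip":0},{"tz":5,"tx":0,"ty":0,"turn":0,"grip":0}]'
python3 look.py 3 wrist
```

```text
time: 5.25
tool_pos: [0.5503, -0.3384, 0.1121]
eef_rot: [-0.002, 0.998, 0.069, 0.009]
force: [0.7, 0.2, 0.1]
opening: 0.0854
5.3 [ 0.5505 -0.339   0.1128] [[0.99, 0.138, 0.018], [0.138, -0.99, 0.004], [0.018, -0.002, -1.0]] [ 0.3015 -0.0435  0.0895] 0.0854178635031413 [ 0.2712  0.9012  0.4137  1.6254 -0.5232  0.7142 -0.4887]
```

View pics/wrist_3.png

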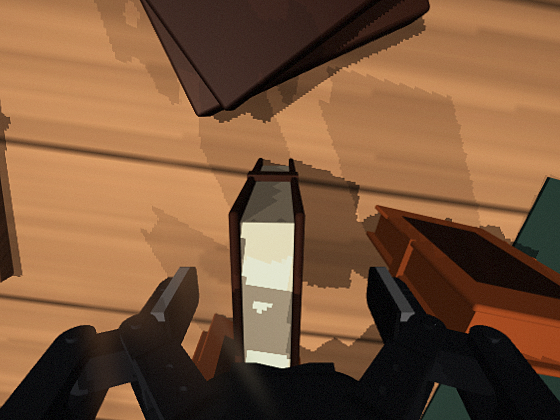

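```bash
python3 -m inch '[{"tz":6,"tx":-5,"ty":-6,"turn":0,"grip":0},{"tz":5,"tx":0,"ty":0,"turn":0,"grip":0},{"tz":0,"tx":0,"ty":0,"turn":0,"grip":0}]'
python3 look.py 4 wrist
```

```text
time: 5.6
tool_pos: [0.5458, -0.3357, 0.1041]
eef_rot: [0.001, 0.998, 0.069, 0.011]
force: [-0.4, -0.0, 0.3]
opening: 0.0853
5.65 [ 0.5459 -0.3357  0.1044] [[0.99, 0.138, 0.023], [0.138, -0.99, 0.0], [0.023, 0.003, -1.0]] [-0.4403  1.4241  0.1574] 0.08529444679016693 [ 0.2729  0.9032  0.402   1.6544 -0.5338  0.6759 -0.4768]
```

View pics/wrist_4.png

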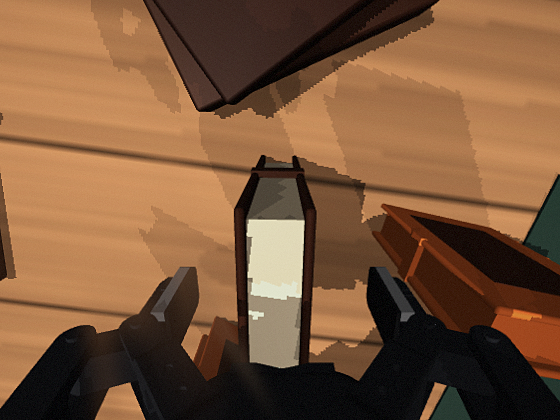

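```bash
python3 -m inch '[{"tz":1,"tx":0,"ty":-2,"turn":0,"grip":0},{"tz":0,"tx":0,"ty":0,"turn":0,"grip":255},{"tz":0,"tx":0,"ty":0,"turn":0,"grip":255},{"tz":0,"tx":0,"ty":0,"turn":0,"grip":255},{"tz":0,"tx":0,"ty":0,"turn":0,"grip":255}]'
python3 -m inch '[{"tz":0,"tx":0,"ty":0,"turn":0,"grip":255},{"tz":0,"tx":0,"ty":0,"turn":0,"grip":255},{"tz":0,"tx":0,"ty":0,"turn":0,"grip":255},{"tz":-10,"tx":0,"ty":0,"turn":0,"grip":255}]'
python3 look.py 5 wrist scene
```

```text
time: 6.15
tool_pos: [0.547, -0.3339, 0.1056]
eef_rot: [0.001, 0.998, 0.069, 0.013]
force: [-0.1, 4.9, 2.5]
opening: 0.0294
time: 6.55
tool_pos: [0.5457, -0.3328, 0.1143]
eef_rot: [0.0, 0.998, 0.069, 0.012]
force: [-0.6, 1.6, -3.8]
opening: 0.0295
6.65 [ 0.5471 -0.3344  0.1166] [[0.99, 0.138, 0.027], [0.138, -0.99, -0.002], [0.027, 0.006, -1.0]] [ 0.7739 -0.9003 -2.3664] 0.02948936975246245 [ 0.2649  0.8856  0.4113  1.6529 -0.5278  0.6908 -0.4837]
```

View pics/wrist_5.png

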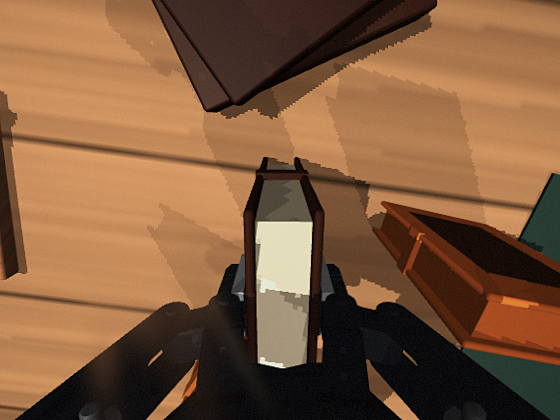

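```bash
python3 -m inch '[{"tz":-25,"tx":0,"ty":0,"turn":0,"grip":255},{"tz":-35,"tx":0,"ty":0,"turn":0,"grip":255},{"tz":-35,"tx":0,"ty":0,"turn":0,"grip":255},{"tz":-35,"tx":0,"ty":0,"turn":4,"grip":255},{"tz":-25,"tx":0,"ty":0,"turn":4,"grip":255}]'
python3 -m inch '[{"tz":0,"tx":0,"ty":-20,"turn":0,"grip":255},{"tz":0,"tx":0,"ty":-35,"turn":0,"grip":255},{"tz":0,"tx":-3,"ty":-40,"turn":0,"grip":255},{"tz":0,"tx":-3,"ty":-40,"turn":0,"grip":255},{"tz":0,"tx":-3,"ty":-40,"turn":0,"grip":255}]'
python3 look.py 6
```

```text
time: 7.15
tool_pos: [0.5397, -0.3316, 0.2717]
eef_rot: [-0.003, 1.0, -0.003, 0.008]
force: [1.1, -0.7, -3.1]
opening: 0.0296
time: 7.65
tool_pos: [0.532, -0.1625, 0.2769]
eef_rot: [0.004, 1.0, -0.011, 0.013]
force: [0.7, 0.6, -3.9]
opening: 0.0295
7.65 [ 0.532  -0.1625  0.2769] [[0.999, -0.022, 0.026], [-0.022, -1.0, -0.009], [0.026, 0.008, -1.0]] [ 0.7256  0.632  -3.8516] 0.029473182912324557 [-0.1571  0.5996  0.6281  1.7703 -0.4439  0.8872 -0.9274]
```

```bash
python3 -m inch '[{"tz":0,"tx":0,"ty":-40,"turn":-0.5,"grip":255},{"tz":0,"tx":0,"ty":-40,"turn":-0.5,"grip":255},{"tz":0,"tx":0,"ty":-40,"turn":0,"grip":255},{"tz":0,"tx":0,"ty":-40,"turn":0,"grip":255},{"tz":0,"tx":0,"ty":-40,"turn":0,"grip":255}]'
python3 -m inch '[{"tz":0,"tx":0,"ty":-35,"turn":0,"grip":255},{"tz":0,"tx":0,"ty":-25,"turn":0,"grip":255},{"tz":0,"tx":0,"ty":-15,"turn":0,"grip":255},{"tz":0,"tx":0,"ty":0,"turn":0,"grip":255},{"tz":0,"tx":0,"ty":0,"turn":0,"grip":255}]'
python3 look.py 6 wrist top scene
```

```text
time: 8.15
tool_pos: [0.5311, 0.0456, 0.2756]
eef_rot: [0.004, 1.0, -0.003, 0.013]
force: [1.2, -0.4, -3.6]
opening: 0.0291
time: 8.65
tool_pos: [0.5288, 0.1324, 0.274]
eef_rot: [0.002, 1.0, 0.004, 0.011]
force: [-0.4, 0.5, -2.9]
opening: 0.0294
8.8 [0.5291 0.1316 0.2742] [[1.0, 0.005, 0.023], [0.006, -1.0, -0.003], [0.023, 0.003, -1.0]] [ 0.1888 -0.2119 -2.54  ] 0.028889922797980156 [-0.7343  0.6033  0.6797  1.8008 -0.4714  0.8822 -1.4075]
```

View pics/wrist_6.png

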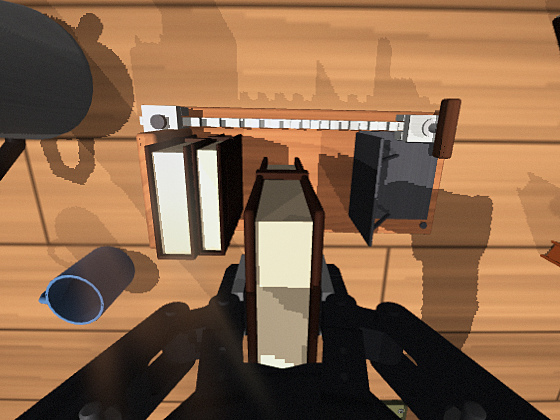

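View pics/scene_6.png

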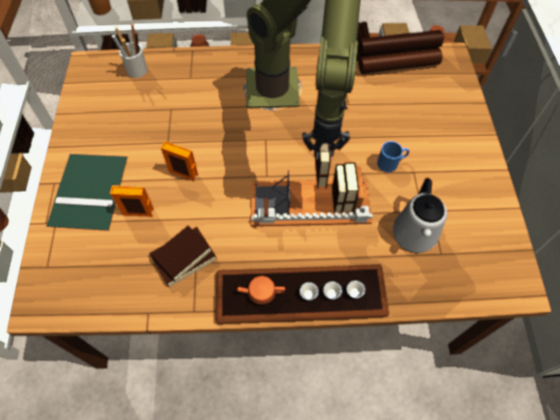

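```bash
python3 - <<'E'
import cv2
t=cv2.imread("pics/wrist_6.png")
cv2.imwrite("pics/w6z.png",cv2.resize(t[95:265,130:260],None,fx=3.5,fy=3.5,interpolation=cv2.INTER_CUBIC))
cv2.imwrite("pics/w6y.png",cv2.resize(t[90:255,330:470],None,fx=3.5,fy=3.5,interpolation=cv2.INTER_CUBIC))
E
```

```text
(no output)
```

View pics/w6z.png

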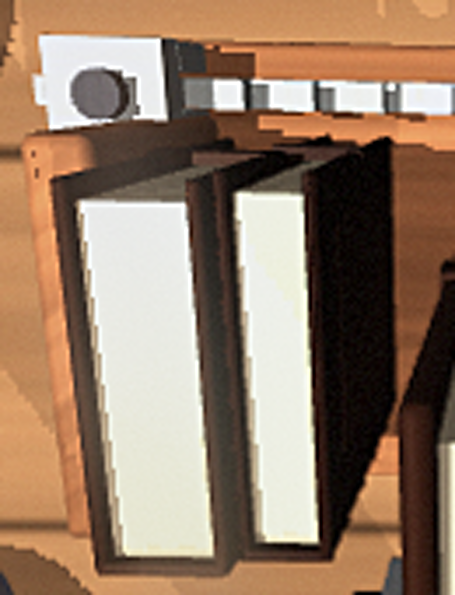

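View pics/w6y.png

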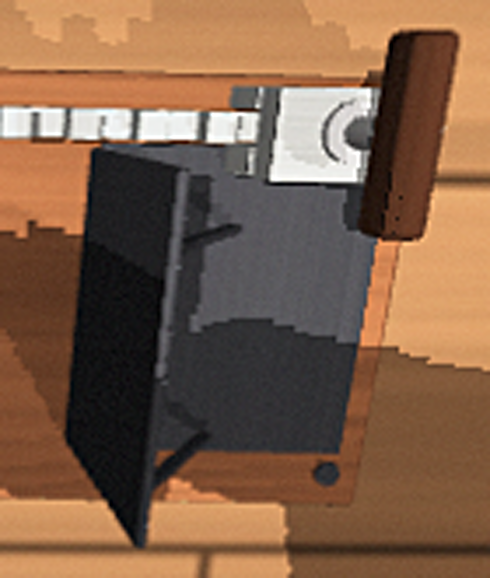

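```bash
python3 - <<'E'
from h import *
from workcell import manip
np.set_printoptions(precision=4,suppress=True)
w=manip.camera("wrist")
f=lambda l,o:np.array(l,float)/3.5+np.array(o)-.36
A=lambda l:f(l,(130,95));B=lambda l:f(l,(330,90))
print("thin top",plane(w,A([[317,175],[332,557]]),.162))
print("thin bot",plane(w,A([[392,140],[395,400]]),.018))
print("thick/cheek",plane(w,A([[53,182],[100,570]]),.168))
print("be bot",plane(w,B([[97,150],[68,440]]),.018))
print("be top",plane(w,B([[176,165],[140,545]]),.123))
print("bar top corners",plane(w,B([[392,35],[458,35],[424,238],[362,232]]),.108))
print("board",plane(w,B([[0,71],[375,80],[352,505]]),.018))
E
```

```text
thin top [[0.5833 0.1842 0.162 ]
 [0.4815 0.186  0.162 ]]
thin bot [[0.5825 0.1842 0.018 ]
 [0.4805 0.1866 0.018 ]]
thick/cheek [[0.582  0.2457 0.168 ]
 [0.4804 0.2468 0.168 ]]
be bot [[0.586  0.0327 0.018 ]
 [0.4714 0.0353 0.018 ]]
be top [[0.5878 0.0367 0.123 ]
 [0.4728 0.036  0.123 ]]
bar top corners [[ 0.6231 -0.0258  0.108 ]
 [ 0.6233 -0.0447  0.108 ]
 [ 0.5661 -0.0448  0.108 ]
 [ 0.5677 -0.0259  0.108 ]]
board [[ 0.6139  0.0705  0.018 ]
 [ 0.6119 -0.0681  0.018 ]
 [ 0.4432 -0.0855  0.018 ]]
```

```bash
python3 -m inch '[{"tz":10,"tx":4,"ty":-12,"turn":0,"grip":255},{"tz":30,"tx":0,"ty":0,"turn":0,"grip":255},{"tz":30,"tx":0,"ty":0,"turn":0,"grip":255},{"tz":20,"tx":0,"ty":0,"turn":0,"grip":255},{"tz":0,"tx":0,"ty":0,"turn":0,"grip":255}]'
python3 look.py 7 wrist
```

```text
time: 9.35
tool_pos: [0.5385, 0.1438, 0.1803]
eef_rot: [0.001, 1.0, 0.0, 0.014]
force: [-0.7, -0.3, -2.7]
opening: 0.0293
9.4 [0.5394 0.1438 0.1815] [[1.0, 0.001, 0.029], [0.001, -1.0, -0.001], [0.029, 0.001, -1.0]] [ 0.6604  0.3839 -2.771 ] 0.029429565396321845 [-0.6752  0.7302  0.5671  1.8719 -0.5912  0.6815 -1.3326]
```

View pics/wrist_7.png

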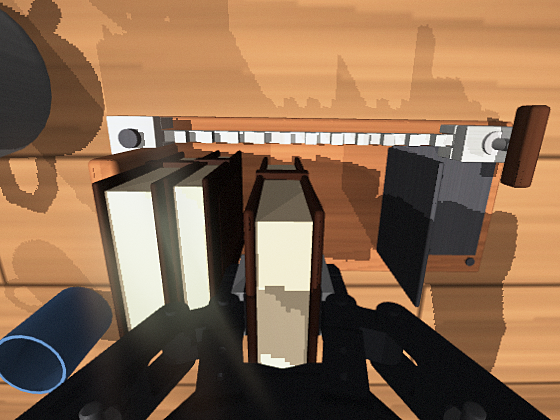

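```bash
python3 -m inch '[{"tz":0,"tx":-4,"ty":12,"turn":0.5,"grip":255},{"tz":0,"tx":-2,"ty":12,"turn":0,"grip":255},{"tz":15,"tx":0,"ty":0,"turn":0,"grip":255},{"tz":15,"tx":0,"ty":0,"turn":0,"grip":255},{"tz":0,"tx":0,"ty":0,"turn":0,"grip":255}]'
python3 look.py 8 wrist scene
```

```text
time: 9.9
tool_pos: [0.5377, 0.1137, 0.1562]
eef_rot: [0.001, 1.0, -0.007, 0.02]
force: [-0.5, -0.3, -3.5]
opening: 0.0294
10.0 [0.5387 0.114  0.1574] [[0.999, -0.013, 0.043], [-0.013, -1.0, -0.001], [0.043, 0.0, -0.999]] [ 0.3946  0.9409 -3.0955] 0.02922359804197486 [-0.6015  0.7468  0.5185  1.9264 -0.6309  0.5881 -1.2577]
```

View pics/wrist_8.png

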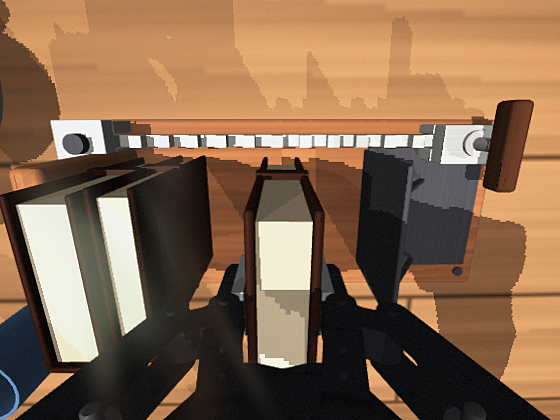

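```bash
python3 -m inch '[{"tz":15,"tx":-2,"ty":0,"turn":-0.5,"grip":255},{"tz":10,"tx":-2,"ty":0,"turn":0,"grip":255},{"tz":0,"tx":0,"ty":0,"turn":0,"grip":255}]'
python3 look.py 9 wrist scene
```

```text
time: 10.3
tool_pos: [0.5381, 0.1136, 0.135]
eef_rot: [-0.0, 1.0, -0.003, 0.025]
force: [-0.9, 0.5, -2.5]
opening: 0.0297
10.4 [0.539  0.1135 0.1358] [[0.999, -0.005, 0.051], [-0.005, -1.0, 0.0], [0.051, -0.001, -0.999]] [ 0.3956 -0.2327 -3.4207] 0.029719128800147668 [-0.5755  0.7723  0.4731  1.9487 -0.6628  0.5226 -1.2217]
```

```bash
python3 -c "
import cv2
s=cv2.imread('pics/scene_9.png');cv2.imwrite('pics/s9z.png',cv2.resize(s[125:235,240:385],None,fx=5.4,fy=5.4,interpolation=cv2.INTER_CUBIC))"
```

```text
(no output)
```

View pics/s9z.png

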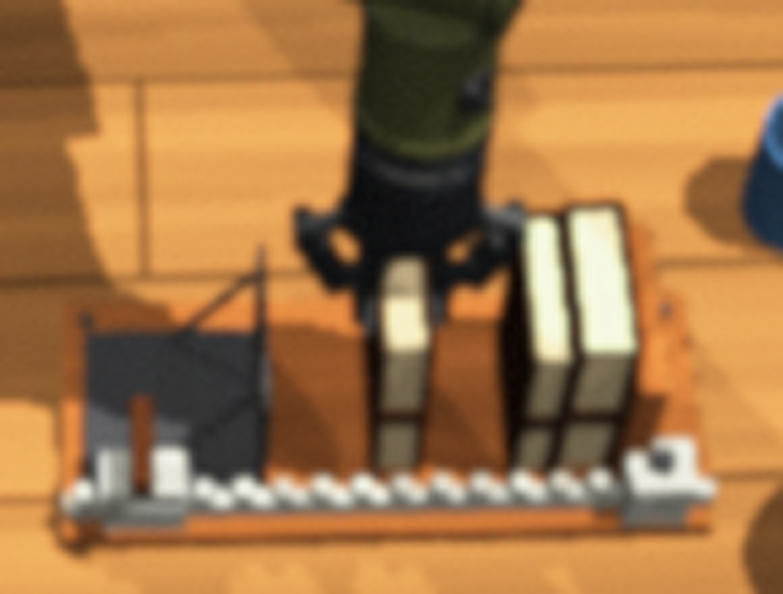

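```bash
python3 -m inch '[{"tz":5,"tx":-1,"ty":0,"turn":0,"grip":255},{"tz":4,"tx":-1,"ty":0,"turn":0,"grip":255},{"tz":2,"tx":0,"ty":0,"turn":0,"grip":255}]'
python3 look.py 10
```

```text
time: 10.7
tool_pos: [0.5387, 0.1138, 0.1254]
eef_rot: [-0.001, 1.0, -0.003, 0.027]
force: [0.0, -0.3, -3.5]
opening: 0.0295
10.7 [0.5387 0.1138 0.1254] [[0.999, -0.005, 0.054], [-0.005, -1.0, 0.001], [0.054, -0.001, -0.999]] [ 0.0482 -0.3061 -3.4872] 0.029475580837601118 [-0.564   0.7851  0.4513  1.9585 -0.6789  0.4922 -1.2082]
```

```bash
python3 -m inch '[{"tz":2,"tx":0,"ty":0,"turn":0,"grip":255}]';python3 -m inch '[{"tz":2,"tx":0,"ty":0,"turn":0,"grip":255}]';python3 -m inch '[{"tz":2,"tx":0,"ty":0,"turn":0,"grip":255}]'
```

```text
time: 10.8
tool_pos: [0.5404, 0.1142, 0.1243]
eef_rot: [-0.001, 1.0, -0.003, 0.029]
force: [1.7, 2.7, 11.5]
opening: 0.029
time: 10.9
tool_pos: [0.5421, 0.1148, 0.1237]
eef_rot: [-0.002, 1.0, -0.003, 0.03]
force: [-0.1, 1.0, 9.9]
opening: 0.0292
time: 11.0
tool_pos: [0.5428, 0.115, 0.1234]
eef_rot: [-0.003, 1.0, -0.003, 0.031]
force: [-7.4, -0.1, 23.0]
opening: 0.0293
```

```bash
python3 -m inch '[{"tz":-1,"tx":0,"ty":0,"turn":0,"grip":255},{"tz":0,"tx":0,"ty":0,"turn":0,"grip":60},{"tz":0,"tx":0,"ty":0,"turn":0,"grip":60},{"tz":0,"tx":0,"ty":0,"turn":0,"grip":60},{"tz":0,"tx":0,"ty":0,"turn":0,"grip":60}]'
python3 look.py 11 wrist
```

```text
time: 11.5
tool_pos: [0.5444, 0.1149, 0.1256]
eef_rot: [-0.003, 0.999, -0.003, 0.033]
force: [-0.2, -0.1, -0.3]
opening: 0.0654
11.55 [0.5444 0.1149 0.1256] [[0.998, -0.006, 0.065], [-0.007, -1.0, 0.006], [0.065, -0.006, -0.998]] [ 1.0216 -0.273   0.2203] 0.06520232578878499 [-0.5579  0.7851  0.4444  1.9534 -0.6856  0.4834 -1.2041]
```

View pics/wrist_11.png

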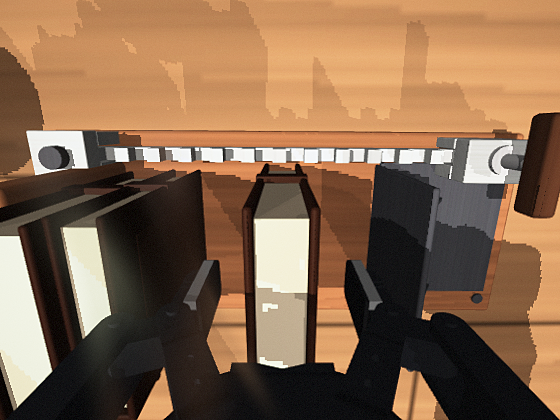

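```bash
python3 -m inch '[{"tz":-15,"tx":0,"ty":0,"turn":0,"grip":60},{"tz":-30,"tx":0,"ty":0,"turn":0,"grip":60},{"tz":-35,"tx":0,"ty":0,"turn":0,"grip":60},{"tz":-30,"tx":0,"ty":0,"turn":0,"grip":60},{"tz":0,"tx":0,"ty":0,"turn":0,"grip":60}]'
python3 look.py 12 wrist top scene
```

```text
time: 12.05
tool_pos: [0.5364, 0.1138, 0.2376]
eef_rot: [-0.002, 1.0, -0.004, 0.031]
force: [0.9, 0.5, 0.2]
opening: 0.0658
12.2 [0.5337 0.1143 0.2336] [[0.999, -0.007, 0.054], [-0.007, -1.0, 0.003], [0.054, -0.004, -0.999]] [-0.8155 -0.8024 -0.1531] 0.0653715768782116 [-0.6749  0.6375  0.6286  1.8802 -0.5382  0.7392 -1.3281]
```

View pics/wrist_12.png

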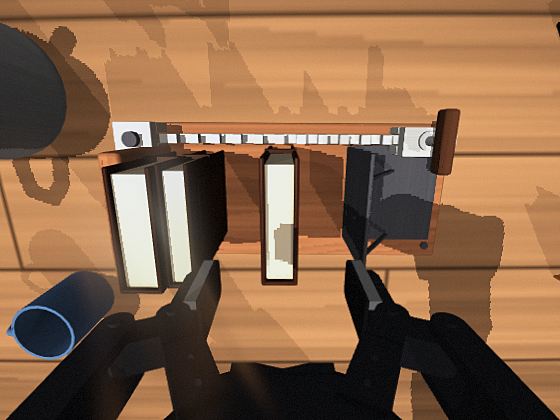

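```bash
python3 -m inch '[{"tz":0,"tx":15,"ty":30,"turn":0,"grip":60},{"tz":0,"tx":15,"ty":35,"turn":0,"grip":60},{"tz":0,"tx":15,"ty":35,"turn":0,"grip":60},{"tz":0,"tx":15,"ty":30,"turn":0,"grip":60},{"tz":0,"tx":5,"ty":20,"turn":0,"grip":60}]'
python3 -m inch '[{"tz":0,"tx":0,"ty":0,"turn":0,"grip":60}]'
python3 look.py 13 wrist
```

```text
time: 12.7
tool_pos: [0.5956, -0.0336, 0.2268]
eef_rot: [-0.004, 1.0, 0.003, 0.019]
force: [-0.2, 0.9, 0.0]
opening: 0.0651
time: 12.8
tool_pos: [0.5952, -0.038, 0.2255]
eef_rot: [-0.002, 1.0, -0.0, 0.018]
force: [0.4, 0.0, -0.3]
opening: 0.0653
12.85 [ 0.5947 -0.0358  0.2251] [[0.999, 0.001, 0.035], [0.001, -1.0, 0.007], [0.035, -0.007, -0.999]] [0.1373 0.1265 0.2267] 0.06489703195477829 [-0.3345  0.709   0.5762  1.7228 -0.5174  0.8291 -1.0918]
```

View pics/wrist_13.png

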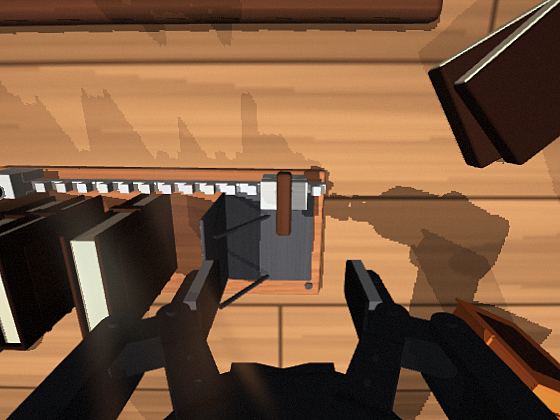

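```bash
python3 - <<'E'
from h import *
from workcell import manip
w=manip.camera("wrist")
c=plane(w,[[277.5,172.5],[291.5,172.5],[291,235],[277,235]],.108);print(c.round(4).tolist(),c.mean(0))
s=manip.sense();Q=s["eef_rot"];M=R.from_quat([*Q[1:],Q[0]]).as_matrix()
print(s["tool_pos"],(M.T@(c.mean(0)+[0,0,-.026]-s["tool_pos"])*1000).round(1),(M.T@(np.array([.5985,-.039,.082])-s["tool_pos"])*1000).round(1))
E
```

```text
[[0.6257, -0.0305, 0.108], [0.6257, -0.0429, 0.108], [0.5661, -0.0431, 0.108], [0.566, -0.0298, 0.108]] [ 0.59588422 -0.03657163  0.108     ]
[ 0.59462007 -0.03355625  0.22523102] [ -3.7   4.2 143.2] [ -1.1   6.6 143.2]
```

```bash
python3 -m inch '[{"tz":20,"tx":-1,"ty":4,"turn":0,"grip":60},{"tz":30,"tx":0,"ty":0,"turn":0,"grip":60},{"tz":30,"tx":0,"ty":0,"turn":0,"grip":60},{"tz":20,"tx":0,"ty":0,"turn":0,"grip":60},{"tz":0,"tx":0,"ty":0,"turn":0,"grip":60}]'
python3 look.py 14 wrist
```

```text
time: 13.4
tool_pos: [0.595, -0.0239, 0.1195]
eef_rot: [-0.009, 1.0, 0.008, 0.015]
force: [0.0, 0.6, 1.7]
opening: 0.0653
13.45 [ 0.5957 -0.0239  0.1207] [[0.999, 0.017, 0.031], [0.017, -1.0, 0.017], [0.032, -0.017, -0.999]] [-0.0917  0.269  -0.3386] 0.06536966517030657 [-0.2768  0.8394  0.4474  1.8013 -0.6281  0.6157 -0.9963]
```

View pics/wrist_14.png

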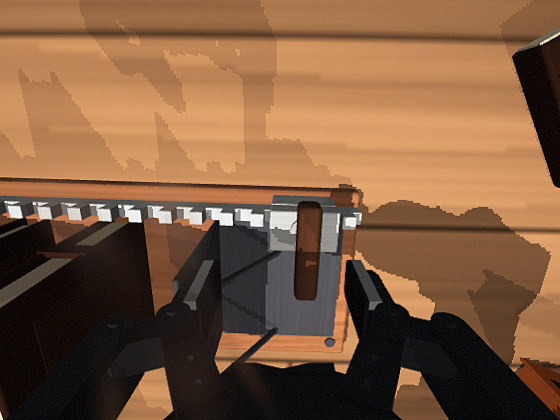

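```bash
python3 -m inch '[{"tz":0,"tx":0,"ty":15,"turn":0.9,"grip":60},{"tz":10,"tx":0,"ty":0,"turn":0,"grip":60},{"tz":15,"tx":0,"ty":1,"turn":0,"grip":60},{"tz":0,"tx":0,"ty":0,"turn":0,"grip":60}]'
python3 look.py 15 wrist
```

```text
time: 13.85
tool_pos: [0.5992, -0.0402, 0.098]
eef_rot: [-0.008, 1.0, 0.0, 0.019]
force: [-0.2, 0.7, -0.3]
opening: 0.0653
13.9 [ 0.5999 -0.0401  0.0989] [[0.999, 0.002, 0.04], [0.001, -1.0, 0.017], [0.04, -0.017, -0.999]] [ 0.1631 -0.714   0.2563] 0.06550361861854063 [-0.2325  0.8713  0.4175  1.8038 -0.6534  0.5691 -0.9641]
```

View pics/wrist_15.png

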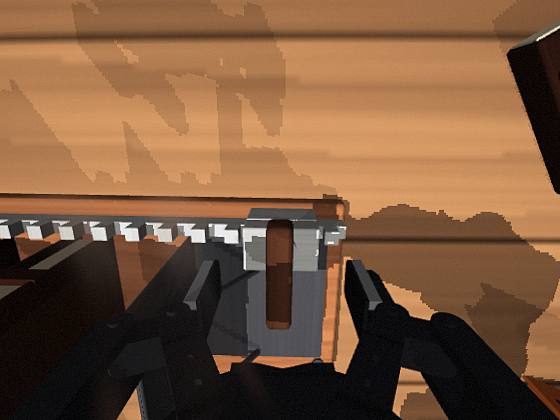

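```bash
python3 -m inch '[{"tz":10,"tx":-1,"ty":0,"turn":0,"grip":60},{"tz":7,"tx":-1,"ty":0,"turn":0,"grip":60},{"tz":0,"tx":0,"ty":0,"turn":0,"grip":60}]'
python3 look.py 16
```

```text
time: 14.2
tool_pos: [0.5996, -0.0399, 0.0823]
eef_rot: [-0.008, 1.0, 0.001, 0.021]
force: [-0.0, -0.1, -0.4]
opening: 0.0654
14.2 [ 0.5996 -0.0399  0.0823] [[0.999, 0.002, 0.043], [0.001, -1.0, 0.017], [0.043, -0.017, -0.999]] [-0.     -0.0616 -0.3937] 0.06540664885276583 [-0.2191  0.8926  0.3918  1.8139 -0.6719  0.5296 -0.9471]
```

```bash
python3 -m inch '[{"tz":0,"tx":0,"ty":0,"turn":0,"grip":255},{"tz":0,"tx":0,"ty":0,"turn":0,"grip":255},{"tz":0,"tx":0,"ty":0,"turn":0,"grip":255},{"tz":0,"tx":0,"ty":0,"turn":0,"grip":255},{"tz":0,"tx":0,"ty":0,"turn":0,"grip":255}]'
python3 -m inch '[{"tz":0,"tx":0,"ty":0,"turn":0,"grip":255},{"tz":0,"tx":0,"ty":0,"turn":0,"grip":255}]'
python3 look.py 17 wrist
```

```text
time: 14.7
tool_pos: [0.5998, -0.0396, 0.0828]
eef_rot: [-0.009, 1.0, 0.0, 0.022]
force: [0.5, -0.6, -2.1]
opening: 0.013
time: 14.9
tool_pos: [0.5998, -0.0396, 0.0828]
eef_rot: [-0.009, 1.0, -0.0, 0.022]
force: [-0.3, -0.0, -0.9]
opening: 0.013
14.95 [ 0.5998 -0.0396  0.0828] [[0.999, 0.0, 0.043], [-0.001, -1.0, 0.017], [0.043, -0.017, -0.999]] [ 0.604   0.0759 -0.9792] 0.012528055441623108 [-0.2198  0.8918  0.3923  1.8139 -0.6726  0.5299 -0.9482]
```

View pics/wrist_17.png

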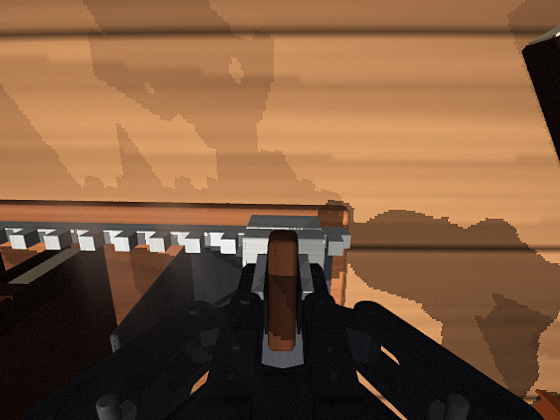

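```bash
python3 -m inch '[{"tz":-7,"tx":0,"ty":0,"turn":0,"grip":255},{"tz":-6,"tx":0,"ty":0,"turn":0,"grip":255},{"tz":-3,"tx":0,"ty":0,"turn":0,"grip":255},{"tz":0,"tx":0,"ty":0,"turn":0,"grip":255}]'; python3 look.py 18
```

```text
time: 15.35
tool_pos: [0.5997, -0.0396, 0.0987]
eef_rot: [-0.008, 1.0, 0.0, 0.022]
force: [2.2, 0.2, -8.6]
opening: 0.013
15.35 [ 0.5997 -0.0396  0.0987] [[0.999, 0.001, 0.044], [-0.0, -1.0, 0.016], [0.044, -0.016, -0.999]] [ 2.1883  0.2258 -8.5574] 0.012991846155739445 [-0.2325  0.8696  0.4147  1.8088 -0.6573  0.5608 -0.962 ]
```

```bash
python3 -m inch '[{"tz":0,"tx":0,"ty":-6,"turn":0,"grip":255},{"tz":0,"tx":0,"ty":-8,"turn":0,"grip":255},{"tz":0,"tx":0,"ty":-8,"turn":0,"grip":255}]'; python3 look.py 19;
```

```text
time: 15.65
tool_pos: [0.6, -0.0199, 0.0989]
eef_rot: [-0.006, 1.0, -0.002, 0.023]
force: [3.1, -1.8, -7.1]
opening: 0.013
15.65 [ 0.6    -0.0199  0.0989] [[0.999, -0.003, 0.045], [-0.003, -1.0, 0.012], [0.045, -0.012, -0.999]] [ 3.0775 -1.8453 -7.0965] 0.01298426945218137 [-0.274   0.87    0.424   1.8133 -0.6635  0.5575 -0.9943]
```

```bash
python3 -m inch '[{"tz":0,"tx":0,"ty":-8,"turn":0,"grip":255},{"tz":0,"tx":0,"ty":-8,"turn":0,"grip":255},{"tz":0,"tx":0,"ty":-8,"turn":0,"grip":255},{"tz":0,"tx":0,"ty":-8,"turn":0,"grip":255}]'; python3 look.py 20 wrist
```

```text
time: 16.05
tool_pos: [0.6004, 0.0157, 0.0991]
eef_rot: [-0.006, 1.0, -0.001, 0.023]
force: [2.6, -1.4, -8.8]
opening: 0.013
16.1 [0.6005 0.0183 0.0989] [[0.999, 0.001, 0.045], [0.0, -1.0, 0.014], [0.045, -0.014, -0.999]] [ 2.9679  1.0368 -7.7804] 0.012874601868068875 [-0.3424  0.872   0.4324  1.8133 -0.6741  0.5598 -1.0448]
```

View pics/wrist_20.png

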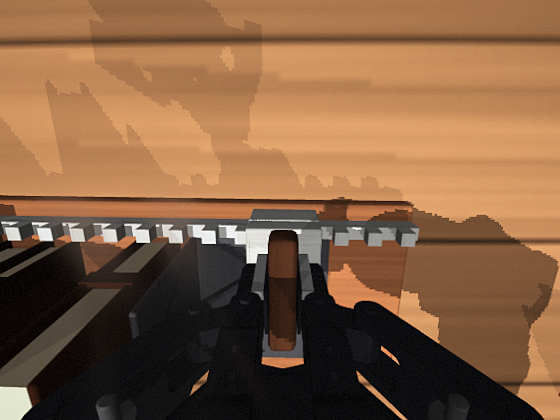

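```bash
python3 -m inch '[{"tz":0,"tx":0,"ty":-5,"turn":0,"grip":255},{"tz":0,"tx":0,"ty":-5,"turn":0,"grip":255},{"tz":0,"tx":0,"ty":-5,"turn":0,"grip":255},{"tz":0,"tx":0,"ty":-5,"turn":0,"grip":255}]'; python3 -m inch '[{"tz":0,"tx":0,"ty":-5,"turn":0,"grip":255},{"tz":0,"tx":0,"ty":-4,"turn":0,"grip":255},{"tz":0,"tx":0,"ty":0,"turn":0,"grip":255}]'; python3 look.py 21 wrist
```

```text
time: 16.5
tool_pos: [0.6007, 0.0353, 0.0995]
eef_rot: [-0.004, 1.0, -0.001, 0.023]
force: [3.5, -5.4, -7.7]
opening: 0.0129
time: 16.8
tool_pos: [0.6008, 0.0415, 0.0998]
eef_rot: [-0.002, 1.0, -0.003, 0.024]
force: [4.1, 0.3, -8.1]
opening: 0.013
16.85 [0.6008 0.0415 0.0998] [[0.999, -0.005, 0.048], [-0.005, -1.0, 0.003], [0.048, -0.003, -0.999]] [ 3.035  -1.2189 -7.5986] 0.012973348234486957 [-0.3986  0.8758  0.453   1.811  -0.6774  0.5629 -1.0919]
```

View pics/wrist_21.png

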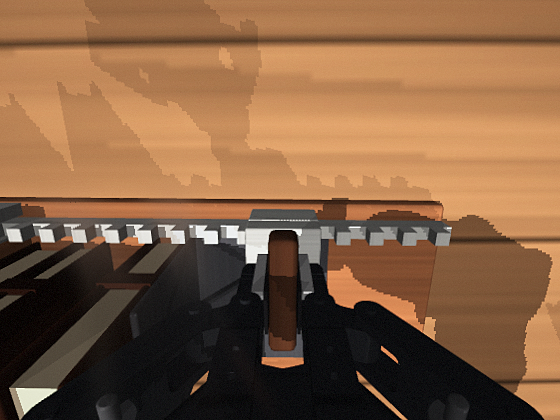

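```bash
python3 -m inch '[{"tz":0,"tx":0,"ty":-5,"turn":0,"grip":255},{"tz":0,"tx":0,"ty":-5,"turn":0,"grip":255},{"tz":0,"tx":0,"ty":-5,"turn":0,"grip":255},{"tz":0,"tx":0,"ty":0,"turn":0,"grip":255}]'; python3 look.py 22 scene
```

```text
time: 17.25
tool_pos: [0.6009, 0.0519, 0.1002]
eef_rot: [0.001, 1.0, -0.004, 0.024]
force: [3.7, 1.3, -8.7]
opening: 0.0129
17.3 [0.6009 0.0519 0.1002] [[0.999, -0.008, 0.048], [-0.008, -1.0, -0.003], [0.048, 0.002, -0.999]] [ 3.8962 -0.9551 -8.1582] 0.012808325521966125 [-0.4249  0.8785  0.4639  1.8083 -0.678   0.5661 -1.1152]
```

```bash
python3 -c "
import cv2
s=cv2.imread('pics/scene_22.png');cv2.imwrite('pics/s22z.png',cv2.resize(s[125:235,240:385],None,fx=5.4,fy=5.4,interpolation=cv2.INTER_CUBIC))"
```

```text
(no output)
```

View pics/s22z.png

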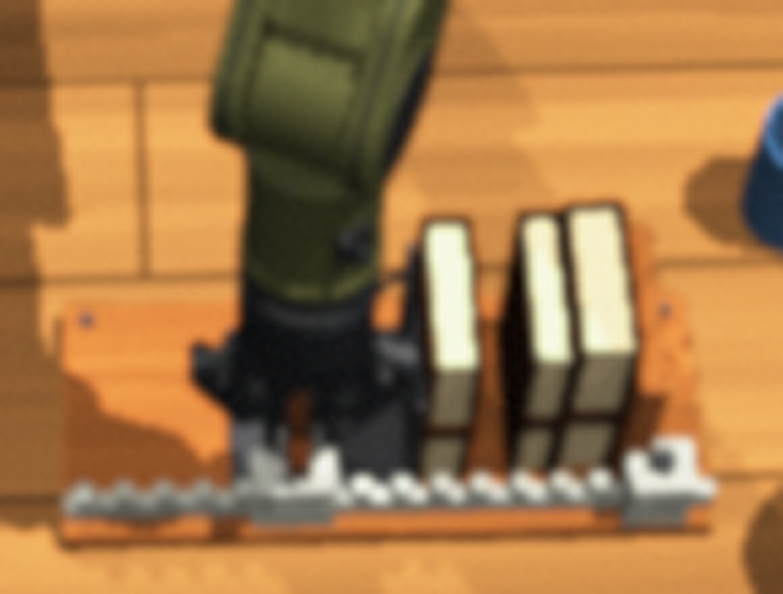

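```bash
python3 -m inch '[{"tz":0,"tx":0,"ty":-5,"turn":0,"grip":255},{"tz":0,"tx":0,"ty":-1,"turn":0,"grip":255},{"tz":0,"tx":0,"ty":0,"turn":0,"grip":255}]'; python3 look.py 23
```

```text
time: 17.6
tool_pos: [0.601, 0.0564, 0.1003]
eef_rot: [0.002, 1.0, -0.005, 0.024]
force: [3.6, -2.6, -8.1]
opening: 0.0126
17.6 [0.601  0.0564 0.1003] [[0.999, -0.009, 0.048], [-0.009, -1.0, -0.004], [0.048, 0.004, -0.999]] [ 3.5564 -2.6164 -8.0873] 0.012599124097199276 [-0.4353  0.8796  0.4678  1.8069 -0.6782  0.5677 -1.1243]
```

```bash
python3 -m inch '[{"tz":6,"tx":0,"ty":0,"turn":0,"grip":255},{"tz":5,"tx":0,"ty":0,"turn":0,"grip":255},{"tz":4,"tx":0,"ty":0,"turn":0,"grip":255}]'; python3 look.py 24;python3 -m inch '[{"tz":3,"tx":0,"ty":0,"turn":0,"grip":255}]'; python3 look.py 24
```

```text
time: 17.9
tool_pos: [0.601, 0.0563, 0.0848]
eef_rot: [0.002, 1.0, -0.005, 0.024]
force: [1.8, -0.5, -4.4]
opening: 0.0131
17.9 [0.601  0.0563 0.0848] [[0.999, -0.009, 0.047], [-0.009, -1.0, -0.004], [0.047, 0.003, -0.999]] [ 1.7564 -0.4638 -4.4369] 0.013069881915216774 [-0.4225  0.9009  0.4452  1.8115 -0.6939  0.5384 -1.1106]
time: 18.0
tool_pos: [0.6012, 0.0563, 0.0825]
eef_rot: [0.001, 1.0, -0.005, 0.024]
force: [-7.3, -0.4, 30.3]
opening: 0.013
18.0 [0.6012 0.0563 0.0825] [[0.999, -0.009, 0.047], [-0.009, -1.0, -0.003], [0.047, 0.002, -0.999]] [-7.2727 -0.4272 30.313 ] 0.013011390320653016 [-0.4198  0.904   0.4414  1.8118 -0.6969  0.5344 -1.1078]
```

```bash
python3 -m inch '[{"tz":-1,"tx":0,"ty":0,"turn":0,"grip":255},{"tz":0,"tx":0,"ty":0,"turn":0,"grip":60},{"tz":0,"tx":0,"ty":0,"turn":0,"grip":60},{"tz":0,"tx":0,"ty":0,"turn":0,"grip":60},{"tz":0,"tx":0,"ty":0,"turn":0,"grip":60}]'; python3 look.py 25 wrist
```

```text
time: 18.5
tool_pos: [0.6004, 0.0583, 0.0845]
eef_rot: [-0.001, 1.0, -0.004, 0.023]
force: [-0.5, -0.0, 0.3]
opening: 0.065
18.55 [0.6004 0.0583 0.0845] [[0.999, -0.008, 0.046], [-0.008, -1.0, 0.001], [0.046, -0.002, -0.999]] [-0.7517 -0.241  -0.4728] 0.06529652492239137 [-0.4209  0.9     0.4407  1.8121 -0.6961  0.539  -1.1088]
```

View pics/wrist_25.png

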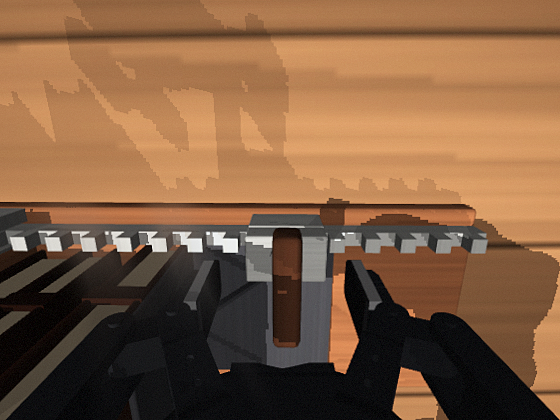

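```bash
python3 -m inch '[{"tz":-15,"tx":0,"ty":0,"turn":0,"grip":60},{"tz":-25,"tx":0,"ty":0,"turn":0,"grip":60},{"tz":-35,"tx":0,"ty":0,"turn":0,"grip":60},{"tz":-40,"tx":0,"ty":0,"turn":0,"grip":60},{"tz":-30,"tx":-20,"ty":0,"turn":0,"grip":60}]'; python3 -m inch '[{"tz":0,"tx":-35,"ty":20,"turn":0,"grip":60},{"tz":0,"tx":-35,"ty":20,"turn":0,"grip":60},{"tz":0,"tx":-20,"ty":20,"turn":0,"grip":60},{"tz":0,"tx":0,"ty":0,"turn":0,"grip":60}]';python3 look.py 26 wrist scene top
python3 -c "
import cv2
s=cv2.imread('pics/scene_26.png');cv2.imwrite('pics/s26z.png',cv2.resize(s[125:235,240:385],None,fx=5.4,fy=5.4,interpolation=cv2.INTER_CUBIC))"
```

```text
time: 19.05
tool_pos: [0.5728, 0.0583, 0.233]
eef_rot: [-0.0, 1.0, -0.004, 0.02]
force: [0.3, 0.5, 1.2]
opening: 0.0651
time: 19.45
tool_pos: [0.4805, -0.0026, 0.2375]
eef_rot: [-0.002, 1.0, -0.004, 0.027]
force: [0.5, 0.4, 1.0]
opening: 0.0653
19.6 [0.4847 0.0007 0.237 ] [[0.998, -0.002, 0.057], [-0.002, -1.0, 0.005], [0.057, -0.005, -0.998]] [-0.4427  0.2821  0.75  ] 0.06533892313286749 [-0.4836  0.5491  0.6128  2.0468 -0.5382  0.6427 -1.0885]
```

View pics/s26z.png

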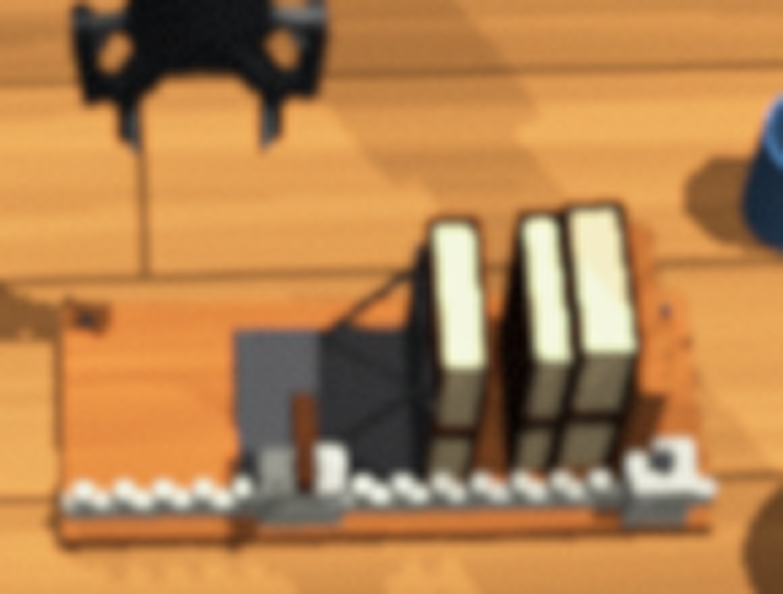

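View pics/wrist_26.png

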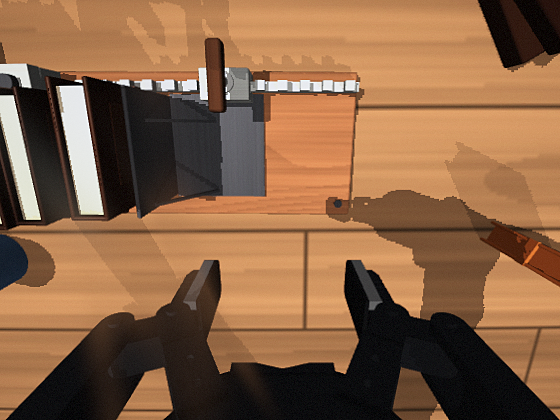

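```bash
python3 -c "
import cv2
s=cv2.imread('pics/top_26.png');cv2.imwrite('pics/t26z.png',cv2.resize(s[180:250,180:320],None,fx=5.6,fy=5.6,interpolation=cv2.INTER_CUBIC))"
```

```text
(no output)
```

View pics/t26z.png

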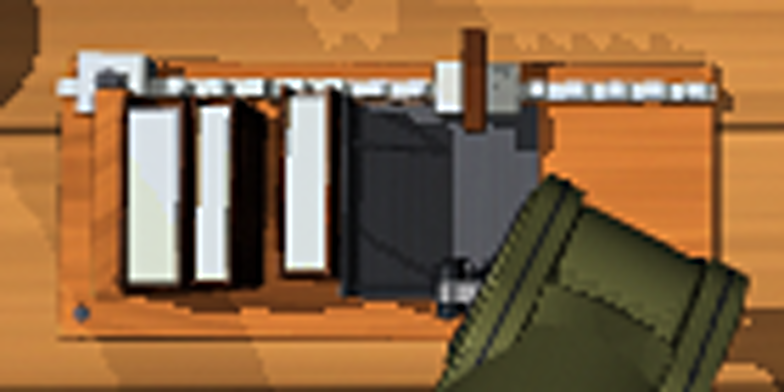

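```bash
python3 - <<'E'
from h import *
from workcell import manip
c=manip.camera("top");T1=lambda l:np.array(l,float)/5.6+180-.41
print("bar",plane(c,T1([[474,30],[474,130]]),.108)); print("be",plane(c,T1([[343,110],[343,295]]),.123))
print("cheek front",plane(c,T1([[124,90],[124,295]]),.138))
P=plane(c,T1([[288,95],[331,95],[328,273],[286,272]]),.164);print(P,P.mean(0))
w=manip.camera("wrist")
print("bar bottom-centre top face via wrist",plane(w,[[213,40],[217,111]],.108),"at z .119",plane(w,[[213,40],[217,111]],.119))
E
```

```text
bar [[0.62713055 0.05638657 0.108     ]
 [0.56978227 0.05658682 0.108     ]]
be [[0.58055163 0.13011768 0.123     ]
 [0.47623097 0.13021007 0.123     ]]
cheek front [[0.59135698 0.25145657 0.138     ]
 [0.47689737 0.25100286 0.138     ]]
[[0.58602495 0.15674571 0.164     ]
 [0.58589865 0.13318718 0.164     ]
 [0.48860041 0.13487539 0.164     ]
 [0.48925363 0.15779641 0.164     ]] [0.53744441 0.14565117 0.164     ]
bar bottom-centre top face via wrist [[0.62786339 0.05948371 0.108     ]
 [0.57126728 0.05939149 0.108     ]] at z .119 [[0.6251013  0.05714434 0.119     ]
 [0.57076531 0.0570558  0.119     ]]
```

```bash
python3 - <<'E'
from workcell import manip
s=manip.sense();print(s["time"],s["force"],abs(s["dq"]).max());print(manip.close_job())
E
```

```text
19.7 [-0.05867986 -0.68018948  0.01134854] 0.008971245215994194
the job is handed in; nothing more can be done
None
```

I set the notebook down in the rack, slid the bookend four notches up to it and let the latch drop. I then handed the job in at 19.7 s of the 56 s allowed. The hand-in reported no verdict.

- **Notebook:** I lowered it until it touched the board and released it in the gap. After that, the bookend pushed it about 17–20 mm towards the row. It stands square, about 5 mm off the board's middle.
- **Bookend:** its face is at about y = 0.131 m and the cheek's at 0.247–0.251 m. That makes 116–120 mm, against the 124 mm allowed. The slack is about one notch (24–28 mm), sitting mostly between the new notebook and the thin one.
- **Latch:** while gripped it went down to within 0.5 mm of its starting height, and I released it there.
- **Final pictures:** all three notebooks are standing and the gripper is clear of everything. I never saw the mug, the kettle or the flat stack disturbed, but I didn't measure them at the end.

**Disagreements:** the cheek face is uncertain by about 4 mm because the thick notebook partly hides its top edge. The two cameras disagreed by 3 mm on where the latch bar was after the slide; assuming a bar 11 mm higher cut that to about 1 mm. A raised latch would also fit that, so the reading from when it was gripped is what supports it being fully down.

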